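# Thread the stirrer shaft through both guide bushes and hold it in the beaker

### The job

Set up the stirring stand: draw the long stirrer shaft out of the holder block by its dark hub and lower it, tip first, through the upper guide bush and then the lower one, so that it hangs upright through both with its tip in the lower half of the beaker underneath. Do not let it down all the way: its tip must stay clear of the beaker's bottom and its hub clear of the upper bush, and you finish while still holding it there by the hub, ready for the motor to be coupled. Leave the short shaft in the holder and the beaker standing where it is.

Things in the scene. Friction and masses are not known exactly. Their poses are not given: they have to be found in the camera images.
- long_shaft: The longer of two stirrer shafts standing tip down in the holder (either hole). Steel rod, 10 mm diameter, 130 mm long, last 5 mm tapering to a flat 7 mm tip; above it a dark cylindrical hub to grip, 26 mm diameter, 44 mm tall. Origin at the tip's centre, z up to the hub (hub at z = 130 to 174 mm). In the holder its tip is 10 mm above the bench. About 0.12 kg. Round: its yaw means nothing.
- long_shaft_hub (a point): Centre of the long shaft's hub, 152 mm above its tip on its axis.
- short_shaft: The shorter shaft, to be left alone in the other hole of the holder: like the long one, but its rod is only 80 mm long (overall 124 mm; its hub is 90 to 134 mm above the bench). Origin at the centre of its tip, z up to the hub.
- holder: Fixed grey block, 56 mm (x) by 128 mm (y) by 60 mm high, with two blind holes of 11.5 mm diameter, 50 mm deep, in its top at y = +36 and -36 mm, a shaft in each. Origin at the centre of its underside, y along the row of holes. A shaft is free of its hole when its tip is over 60 mm above the bench.
- stand: Fixed stand: steel column (16 mm diameter) on a grey foot, with two level arms one above the other, each ending in a brass bush ring (36 mm outside, vertical bore 13 mm) on one common vertical axis: upper bush 128 to 140 mm above the bench, lower 80 to 92 mm. Origin on the bench on that axis, z up; the column is 75 mm off along the stand's +x. Nothing of it is higher than 144 mm.
- upper_bush (a point): Centre of the bore's mouth on top of the upper bush, 140 mm above the bench.
- lower_bush (a point): Centre of the bore's mouth on top of the lower bush, 92 mm above the bench.
- beaker: Loose clear glass beaker standing on the bench under the two bushes, within about 4 mm of their axis: 52 mm in diameter, 70 mm tall, wall about 4 mm as it collides, bottom about 2 mm thick. Origin at the centre of its underside, z up.
There are look-alikes about, which are no part of the job. Several things have the shape of the stand; the one meant has the colours described above.

How it is judged:
On the way, in this order (a step that is already met when the one before it is completed fails the run):
1. the long shaft is drawn clear of the holder (height (world z) of long_shaft above 0.066 m and contact force between the fingers and long_shaft above 0.5 N), for 0.1 s.
2. its tip is in the upper bush (horizontal distance between long_shaft and upper_bush below 0.006 m and height (world z) of long_shaft below 0.132 m), for 0.05 s.
3. its tip has gone on through the lower bush (horizontal distance between long_shaft and lower_bush below 0.006 m and horizontal distance between long_shaft_hub and upper_bush below 0.015 m and height (world z) of long_shaft below 0.078 m), for 0.05 s.
At the end, for the whole second after the job is handed in: The fingers hold the long shaft still by its hub, within 4.5 degrees of upright, through both bushes (tip within 6 mm, hub within 8 mm of their axis), tip 12.5 to 40 mm above the bench in the beaker without pressing on it; beaker upright, moved under 12 mm; short shaft too, under 15 mm (horizontal distance between long_shaft and lower_bush below 0.006 m and horizontal distance between long_shaft_hub and upper_bush below 0.008 m and angle between long_shaft's own z axis and vertical below 0.08 rad and height (world z) of long_shaft between 0.0125 and 0.04 m and contact force between the fingers and long_shaft above 0.5 N and contact force between long_shaft and beaker below 1 N and linear speed of long_shaft below 0.02 m/s and distance between the grasp point and long_shaft_hub below 0.035 m and horizontal distance between long_shaft and beaker below 0.018 m and distance of beaker from where it was at the start of the episode below 0.012 m and angle between beaker's own z axis and vertical below 0.1 rad and distance of short_shaft from where it was at the start of the episode below 0.015 m and angle between short_shaft's own z axis and vertical below 0.15 rad); the arm keeps its last pose, push and grip.
It fails at once if the short shaft is pulled out or upset (distance of short_shaft from where it was at the start of the episode above 0.035 m or angle between short_shaft's own z axis and vertical above 0.4 rad).
It fails at once if the beaker is tipped over or pushed away (angle between beaker's own z axis and vertical above 0.5 rad or distance of beaker from where it was at the start of the episode above 0.03 m).
It also fails if it takes over 48 s, if anything falls off the work surface, if the arm or the gripper's body presses on something with over 40 N, if the wrist force passes 120 N, or if a joint passes its speed limit or range.

### The arm

A 6-joint arm with a two-finger parallel gripper is mounted at the origin on a cart in front of the work surface, level with it; the furniture and walls round the work are solid. World frame = base frame: x ahead of the robot, y to its left, z up, the work surface at z = 0. Lengths are in m, angles in rad, forces in N, time in s.
With the tool pointing down it reaches from about 0.3 to 0.775 m from the base axis. Payload 14.6 kg.
Tool frame: the origin (TCP) lies at the very end of the fingers, on their centre line; the grasp point (between the pads) lies 19 mm behind it; z points along the fingers, y is the line along which they close (so a half turn about z gives the same grasp; the last joint's range is limited). The gripper opens to 94 mm and grips with 3 to 60 N. Pads are 16 mm wide; open, the fingers measure 119 mm over their backs; the gripper's body (75 mm by 177 mm) begins 78 mm behind the grasp point.
Start: joints at [1.246, 0.3, 1.521, -0, 1.321, -0.067], TCP at [0.14, 0.532, 0.205] pointing down, gripper open.
Joint ranges: [-3.03, 3.03], [-0.79, 2.21], [0.23, 2.52], [-1.04, 4.18], [0, 3.07], [-2.55, 2.55]. Speed limits (rad/s): [2.22, 2.22, 2.57, 3.14, 3.14, 3.14].

### API

Orientations are given as [roll, pitch, yaw] about the fixed x, y, z axes, in that order (R = Rz(yaw) Ry(pitch) Rx(roll)).
In Python, from station import status, vision, order, silhouettes gives the robot as it stands. The module is installed in compiled form; this text tells all that it offers.
- The arm moves only by the shell command python3 -m pendant 'ROWS' [FORCE]. ROWS is JSON, one flat list of numbers, 7 for each row, row after row: the shift along the tool's x, y, z in units of 500 mm (1.0 is 500 mm), then the turn, a rotation vector about the tool's x, y, z in units of 90 degrees (1.0 is 90 degrees), then the opening, from -1 (shut) to 1 (fully open). A call has 1 to 12 rows; each row is the pose to reach, as a shift and turn from the pose commanded when the call began, along the tool's axes at that moment; what a row does not reach only later rows make up. A row lasts 1/10 s, in which the tool goes at most 50 mm and 8.59 degrees, less where a joint would pass 70% of its speed; a pose out of reach is approached as far as the arm can. A call with a number of a shift or a turn outside -1 to 1 is refused whole. A call with a gripper value outside its range is refused whole. The fingers move at their own pace and stop on an object; FORCE is the grip in N (left out, the last holds). Time passes only in rows, so rows that repeat a pose let the fingers close. It gives the time, the measured TCP pose, the force, the opening and the grip force at its end, in the units of the state.
- status.get_obs(): the state, without advancing time (a new reading comes with each control period).
- vision.camera(name): name is "scene" or "top" or "wrist"; returns a dict with "pixels" (400x640x3 uint8, red, green, blue), "K" (3x3 intrinsics, pixels), "R" (3x3) and "t" (3): a world point X has camera coordinates R X + t. Camera axes: x right, y down, z forward; pixel columns grow to the right and rows downward; lengths in m; the calibration is good to about 2 mm. A picture is of the moment at which its call begins. There is no depth.
- order.hand_in(): hands the job in; it is judged then, once.
Trained networks look in a picture, given as the dict that the camera call returned (one of the last four; its "shot" number tells which), for a name from the list of things; names that differ only in an ending like _2 or _b are one class to them, and where a whole thing is asked for, a point or a joint stands for the part that bears it (a point fixed in the world has none). Each returns a list of dicts, best first, with "score" (0 to 1); they miss things now and then, are a little off and sometimes report something else, mostly with a low value. They report only what shows in the picture. A call takes as long as a camera call. They do not tell look-alikes from the thing itself.
- silhouettes(target, picture): "region" (400x640 bool, what is visible of it) and "extent" ([left, top, right, bottom] in pixels, round what is visible of it).
The state is a dict: "time_s": time; "qpos": joint angles; "joint_vel": joint speeds; "tau": joint torques, N m; "ee_pos": TCP position; "eef_rot": TCP orientation; "force": force on the tool from outside, world axes, zero at the start; "moment": the same for the moment, N m; "grip_width": finger opening in m; "grip_force": force on a finger pad.
Only numpy, scipy, OpenCV 4.12 (cv2) and the standard library are available. Lean on these libraries where they do the work, as an engineer would, in place of code of your own. Each camera call takes 0.05 s, during which the arm holds its last target. There are 200 camera calls.

## Working session

There is one attempt and no reset: what is moved stays moved. The work goes in short steps, Python scripts to look and compute and a shell command to move; the robot and the scene stay as the last step left them, time stands still between calls to the robot, and variables do not carry over. Pictures are saved under pics/ and viewed, at most 10 in all, crops included, and the job is handed in when it is done.

```bash
mkdir -p pics; python3 - <<'E'
from station import status, vision, silhouettes
import cv2,numpy as np
o=status.get_obs();print(o)
ims=[]
for n in("scene","top"):
    c=vision.camera(n);print(n,c["K"].tolist(),c["R"].tolist(),c["t"].tolist())
    cv2.imwrite(f"pics/{n}0.png",c["pixels"][:,:,::-1])
    for t in("long_shaft","long_shaft_hub","short_shaft","holder","stand","beaker"):
        try:
            for d in silhouettes(t,c):print(n,t,round(d["score"],2),d["extent"],int(d["region"].sum()))
        except Exception as e:print(t,e)
E
```

```text
{'time_s': 0.0, 'qpos': array([ 1.24640344e+00,  3.00467270e-01,  1.52155821e+00, -4.41414013e-05,
        1.32063723e+00, -6.66085738e-02]), 'joint_vel': array([-0.00168909, -0.00068122, -0.00037945, -0.00078135, -0.0002677 ,
        0.0006761 ]), 'tau': array([-4.66998936e-04, -5.31807017e+01, -3.52742851e+01,  7.09010242e-02,
        2.43107253e-02, -6.10261282e-05]), 'ee_pos': array([0.14015909, 0.53159613, 0.20489809]), 'eef_rot': array([-3.14052212e+00, -2.85617216e-05,  2.88381927e+00]), 'force': array([-0.47837651,  0.57256461, -0.28267885]), 'moment': array([0.00299569, 0.04221842, 0.05269959]), 'grip_force': 0.0, 'grip_width': 0.09411038454174808}
scene [[371.9433306107451, 0.0, 323.7275732336684], [0.0, 371.9433306107451, 198.47614252718637], [0.0, 0.0, 1.0]] [[0.42957368515571404, -0.902934906787566, -0.013228874716640452], [-0.4176164008121348, -0.18565073200546323, -0.8894550845762556], [0.8006640936088352, 0.38761109350786743, -0.45683109503970654]] [-0.23785506715781377, 0.2811515852494149, 0.6315949917831675]
scene long_shaft 0.81 [259.3, 158.8, 266.5, 199.4] 249
sce
[... 358 characters left out ...]
8254076657], [0.0, 394.4321187177591, 204.24064055930472], [0.0, 0.0, 1.0]] [[-0.012821677217780065, -0.9998837184498082, -0.008255554027915285], [-0.9949333033483833, 0.013580675621414857, -0.0996156972466692], [0.0997162297802981, 0.006936485324043926, -0.9949917380007496]] [-0.0431694843372686, 0.45336218468681394, 0.9552495567870932]
top long_shaft 0.45 [218.9, 180.4, 237.3, 196.1] 204
top long_shaft_hub 0.65 [215.2, 178.4, 240.5, 196.0] 195
top short_shaft 0.74 [190.2, 192.1, 207.5, 201.9] 161
top holder 0.95 [200.7, 183.7, 253.6, 216.5] 1153
top stand 0.97 [342.3, 119.2, 397.3, 171.7] 1672
top stand 0.75 [403.5, 199.3, 456.7, 250.3] 1721
top beaker 0.53 [368.3, 161.4, 395.1, 181.7] 238
```

```bash
python3 - <<'E'
import cv2
a=cv2.imread("pics/scene0.png")[130:310,200:480];cv2.imwrite("pics/sc.png",cv2.resize(a,None,fx=2.8,fy=2.8,interpolation=2))
a=cv2.imread("pics/top0.png")[90:290,170:470];cv2.imwrite("pics/tc.png",cv2.resize(a,None,fx=2.6,fy=2.6,interpolation=2))
E
```

```text
(no output)
```

View pics/sc.png

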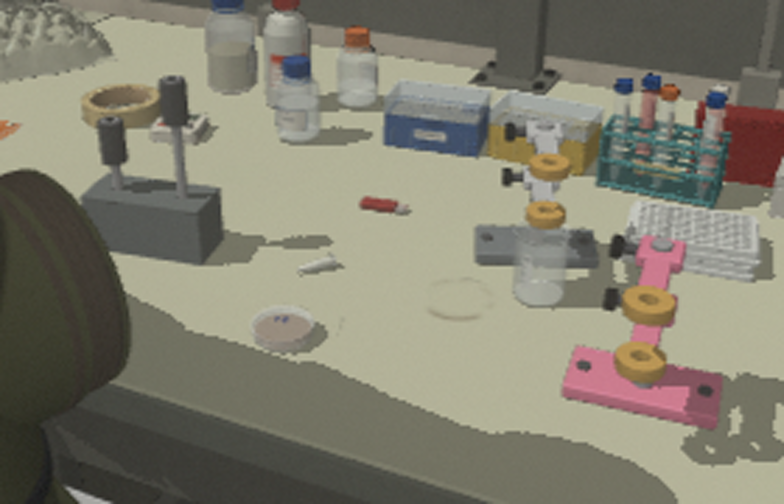

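View pics/tc.png

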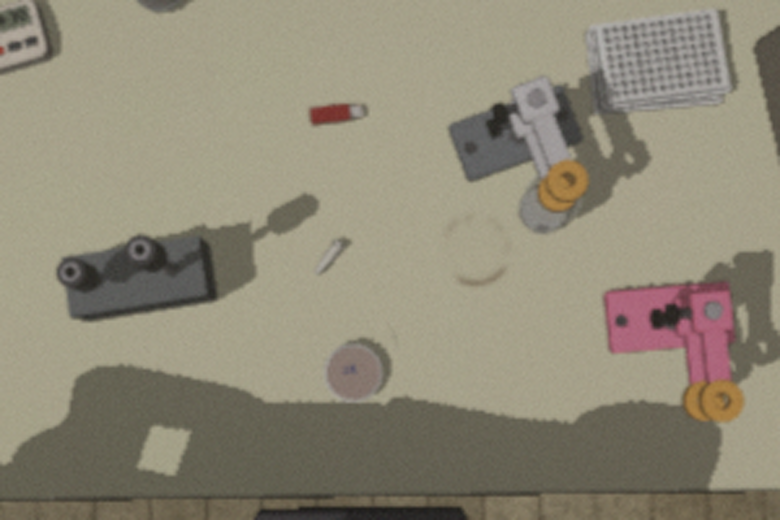

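The long shaft is the taller one, at scene crop (173,100), i.e. full (262,166), and at top full (224,185). There are two stand-shaped things: the grey/steel one at top full ~(387,160) with the beaker under it, and the pink one at ~(447,244). The grey one fits the description of steel column and grey foot, and the enlarged crops confirm it.

```bash
cat > h.py <<'E'
import numpy as np,cv2
from scipy.optimize import least_squares
def proj(c,P):
    q=np.atleast_2d(P)@np.array(c["R"]).T+c["t"]; q=q@np.array(c["K"]).T; return q[:,:2]/q[:,2:]
def ray(c,uv,z):
    d=np.linalg.inv(c["K"])@[uv[0],uv[1],1]; R=np.array(c["R"]); o=-R.T@c["t"]; d=R.T@d
    return (o+d*(z-o[2])/d[2])
def brass(c,box):
    h=cv2.cvtColor(c["pixels"],cv2.COLOR_RGB2HSV); m=((h[...,0]>12)&(h[...,0]<26)&(h[...,1]>140)&(h[...,2]>90)).astype(np.uint8)
    k=np.zeros_like(m); l,t,r,b=box; k[t:b,l:r]=1; return m*k
def circ(r,n=90):
    a=np.linspace(0,2*np.pi,n); return np.c_[r*np.cos(a),r*np.sin(a),0*a]
def model(c,kind,xy,bot=None,S=4):
    """render mask (supersampled) of a rings stack or hub; xy axis"""
    H,W=400*S,640*S; m=np.zeros((H,W),np.uint8)
    x=np.r_[xy,0]
    def hull(z0,z1,r):
        p=np.r_[proj(c,circ(r)+x+[0,0,z0]),proj(c,circ(r)+x+[0,0,z1])]
        return cv2.convexHull(((p+.5)*S).astype(np.float32)).round().astype(int)
    for z0,z1,r in kind: cv2.fillConvexPoly(m,hull(z0,z1,r),255)
    return cv2.resize(m,(640,400),interpolation=cv2.INTER_AREA)/255.
RINGS=[(.08,.092,.018),(.128,.140,.018)]
def fit(c,kind,mask,x0,bg=None):
    from scipy.optimize import minimize
    f=lambda p:np.abs(model(c,kind,p)-mask).sum()
    r=minimize(f,x0,method="Nelder-Mead",options=dict(initial_simplex=np.array(x0)+[[0,0],[.006,0],[0,.006]],xatol=1e-4))
    return r.x,r.fun,mask.sum()
E
python3 - <<'E'
from h import *
from station import vision
for n,box,hb in(("top",(350,100,400,180),(212,174,244,200)),("scene",(370,170,416,215),(250,150,272,180))):
    c=vision.camera(n)
    m=brass(c,box); x0=np.array(ray(c,(387,160) if n=="top" else (395.5,190),.14)[:2])
    # fill holes irrelevant: close
    m=cv2.morphologyEx(m,cv2.MORPH_CLOSE,np.ones((5,5)))
    cv2.floodFill
    print(n,"bush",x0,fit(c,RINGS,m,x0))
    p=c["pixels"].astype(int); d=(p.max(2)<95).astype(np.uint8); k=0*d; l,t,r,b=hb; k[t:b,l:r]=1
    d*=k
    x0=ray(c,(224,185.4) if n=="top" else (261.5,158.5),.184)[:2]
    print("hub",x0,fit(c,[(.14,.184,.013)],d,x0))
    s=ray(c,(196.9,194.6),.134)[:2] if n=="top" else ray(c,(239.5,172.5),.134)[:2]
    print("short",s)
E
```

```text
top bush [ 0.53668103 -0.20726298] (array([ 0.53883728, -0.20848173]), np.float64(88.82352941176471), np.uint64(223))
hub [0.47858084 0.1408628 ] (array([0.46777473, 0.15387919]), np.float64(334.11764705882354), np.uint64(489))
short [0.46652783 0.2126593 ]
scene bush [ 0.51817895 -0.21141322] (array([71.87437515, 13.03896324]), np.float64(6.188235294117647), np.uint64(6))
hub [0.47127687 0.13947703] (array([0.47300045, 0.14339686]), np.float64(48.14901960784313), np.uint64(165))
short [0.46466226 0.2127094 ]
```

```bash
python3 -m pendant '[-0.846,-0.585,-0.09,0,0,0.73,1, -0.846,-0.585,-0.09,0,0,0.73,1, -0.846,-0.585,-0.09,0,0,0.73,1, -0.846,-0.585,-0.09,0,0,0.73,1, -0.846,-0.585,-0.09,0,0,0.73,1, -0.846,-0.585,-0.09,0,0,0.73,1, -0.846,-0.585,-0.09,0,0,0.73,1, -0.846,-0.585,-0.09,0,0,0.73,1, -0.846,-0.585,-0.09,0,0,0.73,1, -0.846,-0.585,-0.09,0,0,0.73,1, -0.846,-0.585,-0.09,0,0,0.73,1, -0.846,-0.585,-0.09,0,0,0.73,1]'
python3 - <<'E'
from h import *
from station import vision,status,silhouettes
import time
c=vision.camera("wrist");cv2.imwrite("pics/w1.png",c["pixels"][:,:,::-1])
print(status.get_obs()["ee_pos"],status.get_obs()["eef_rot"])
print(c["R"],-np.array(c["R"]).T@c["t"])
print(proj(c,[[.478,.141,.184],[.478,.141,.14],[.466,.2127,.134]]))
for t in("long_shaft","long_shaft_hub"):
    for d in silhouettes(t,c):print(t,d["score"],d["extent"])
E
```

```text
time_s: 2.0
ee_pos: [0.4755, 0.1398, 0.2503]
eef_rot: [-3.141, 0.0, 1.734]
force: [0.0, 0.3, -0.3]
grip_width: 0.0939
grip_force: 0.0
[0.47464303 0.14094506 0.25018872] [-3.14101563e+00 -1.58073086e-04  1.73559872e+00]
[[ 9.86544894e-01  1.63489853e-01 -4.89385999e-04]
 [ 1.57722750e-01 -9.50947926e-01  2.66123234e-01]
 [ 4.30430679e-02 -2.62619705e-01 -9.63938891e-01]] [0.4634928  0.21642956 0.42915404]
[[320.05305872 208.47203028]
 [319.72937546 195.38129963]
 [319.71145468 120.55767499]]
long_shaft 0.94 [305.7, 170.4, 335.4, 220.1]
```

View pics/w1.png

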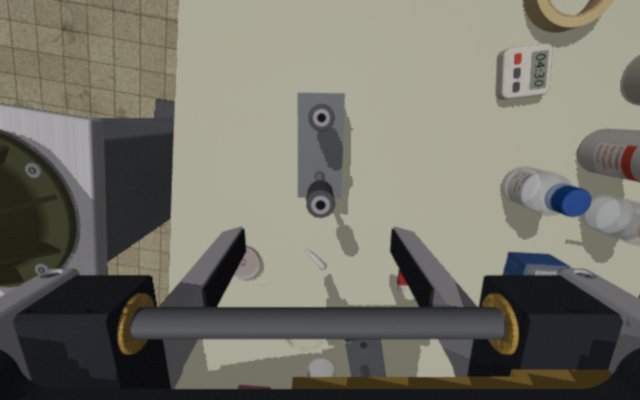

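```bash
python3 - <<'E'
from h import *
from station import vision
from scipy import ndimage
c=vision.camera("wrist");g=c["pixels"].astype(int)
def ringc(u,v,w=9):
    s=g[v-w:v+w+1,u-w:u+w+1].min(2); m=s>110
    ys,xs=np.nonzero(m); return u-w+xs.mean(),v-w+ys.mean(),m.sum()
for (u,v,z) in((320,205,.184),(321,117,.134)):
    a=ringc(u,v);print(a,ray(c,a[:2],z))
for l in g[190:222:2,302:340:2].min(2):print(*l)
d=((g.max(2)<80)).astype(np.uint8);k=0*d;k[185:222,300:340]=1
E
```

```text
(np.float64(321.1216216216216), np.float64(206.5), np.int64(148)) [0.47704382 0.14524489 0.184     ]
(np.float64(322.5813953488372), np.float64(118.92248062015504), np.int64(129)) [0.46660994 0.21696907 0.134     ]
101 101 102 96 60 46 42 44 43 43 41 39 40 38 34 50 95 101 101
101 101 101 87 46 43 44 44 47 46 48 47 42 38 36 40 91 100 101
101 101 101 77 45 44 49 64 70 71 71 70 60 51 40 33 85 101 100
100 101 100 69 46 57 70 70 70 71 72 72 72 70 63 38 68 99 101
108 107 101 66 59 72 71 72 82 95 96 88 78 71 71 59 58 99 101
147 146 116 65 70 72 77 108 131 138 138 135 124 89 71 70 64 96 103
152 152 126 74 72 74 113 139 138 126 124 130 140 130 81 70 69 93 101
152 152 142 81 71 86 134 136 97 43 33 59 120 140 111 71 68 88 101
152 152 144 84 71 95 134 120 36 18 21 19 75 133 123 74 69 76 100
152 151 144 84 71 101 134 105 26 19 20 17 70 133 127 76 68 81 102
152 152 148 98 71 87 133 125 52 19 22 32 99 134 116 71 70 93 102
151 152 151 128 77 75 120 136 117 80 77 104 134 132 89 69 75 97 102
152 152 151 147 95 70 83 121 135 134 134 136 129 102 73 76 87 100 102
152 152 151 151 130 90 71 76 96 115 121 106 84 71 78 120 117 102 102
152 152 152 152 151 142 107 79 70 71 71 71 76 90 121 149 141 104 102
152 152 152 151 152 152 149 134 117 110 101 111 127 145 150 152 147 120 102
```

```bash
python3 -m pendant '[0,0.008,0,0,0,0,1, 0,0.008,0.08,0,0,0,1, 0,0.008,0.16,0,0,0,1, 0,0.008,0.214,0,0,0,1, 0,0.008,0.214,0,0,0,1, 0,0.008,0.214,0,0,0,-0.2, 0,0.008,0.214,0,0,0,-0.2, 0,0.008,0.214,0,0,0,-0.2, 0,0.008,0.214,0,0,0,-0.2, 0,0.008,0.214,0,0,0,-0.2]' 10
python3 - <<'E'
from h import *
from station import vision
c=vision.camera("wrist");cv2.imwrite("pics/w2.png",c["pixels"][:,:,::-1])
E
```

```text
time_s: 3.2
ee_pos: [0.4788, 0.1418, 0.144]
eef_rot: [3.141, -0.0, 1.737]
force: [0.8, 0.1, -0.5]
grip_width: 0.0577
grip_force: 0.0
```

View pics/w2.png

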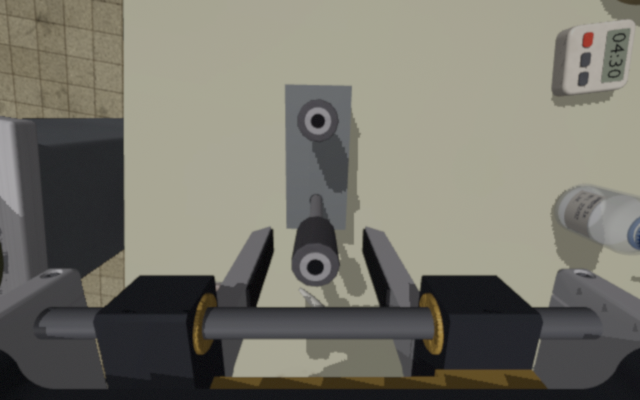

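The hub sits between the fingers, its top at pixel (316,266) against a finger midline of about 318, so it is centred to about 1 mm. Closing now.

```bash
python3 -m pendant '[0,0,0,0,0,0,-0.4, 0,0,0,0,0,0,-0.4, 0,0,0,0,0,0,-0.4, 0,0,0,0,0,0,-0.4, 0,0,0,0,0,0,-1, 0,0,0,0,0,0,-1, 0,0,0,0,0,0,-1, 0,0,0,0,0,0,-1, 0,0,0,0,0,0,-1]' 10
python3 - <<'E'
from h import *
from station import vision,status
for n in("wrist","top"):
    c=vision.camera(n);cv2.imwrite(f"pics/{n}3.png",c["pixels"][:,:,::-1])
o=status.get_obs();print(o["force"],o["moment"],o["grip_width"],o["grip_force"])
E
```

```text
time_s: 4.15
ee_pos: [0.4786, 0.1418, 0.1434]
eef_rot: [-3.141, 0.0, 1.737]
force: [-0.2, 0.1, 0.9]
grip_width: 0.0258
grip_force: 10.0
[ 0.05536362 -0.83102676  0.61217007] [-0.09428036  0.14052029 -0.0272137 ] 0.02579499745801867 9.99171855597524
```

```bash
python3 -m pendant '[0,0,0,0,0,0,-1, 0,0,0,0,0,0,-1, 0,0,-0.02,0,0,0,-1, 0,0,-0.05,0,0,0,-1, 0,0,-0.09,0,0,0,-1, 0,0,-0.13,0,0,0,-1, 0,0,-0.18,0,0,0,-1, 0,0,-0.24,0,0,0,-1, 0,0,-0.3,0,0,0,-1, 0,0,-0.3,0,0,0,-1, 0,0,-0.3,0,0,0,-1]' 40
python3 - <<'E'
from h import *
from station import vision,status
for n in("wrist","top","scene"):
    c=vision.camera(n);cv2.imwrite(f"pics/{n}4.png",c["pixels"][:,:,::-1])
o=status.get_obs();print(o["force"],o["grip_width"],o["grip_force"])
a=cv2.imread("pics/scene4.png")[70:270,180:480];cv2.imwrite("pics/s4c.png",cv2.resize(a,None,fx=2.6,fy=2.6,interpolation=2))
E
```

```text
time_s: 5.35
ee_pos: [0.4785, 0.1418, 0.2937]
eef_rot: [3.141, -0.0, 1.737]
force: [0.1, 0.4, -2.3]
grip_width: 0.0254
grip_force: 40.0
[-0.20839029  0.48916911 -1.38006338] 0.025495218752681483 39.983505529817194
```

View pics/s4c.png

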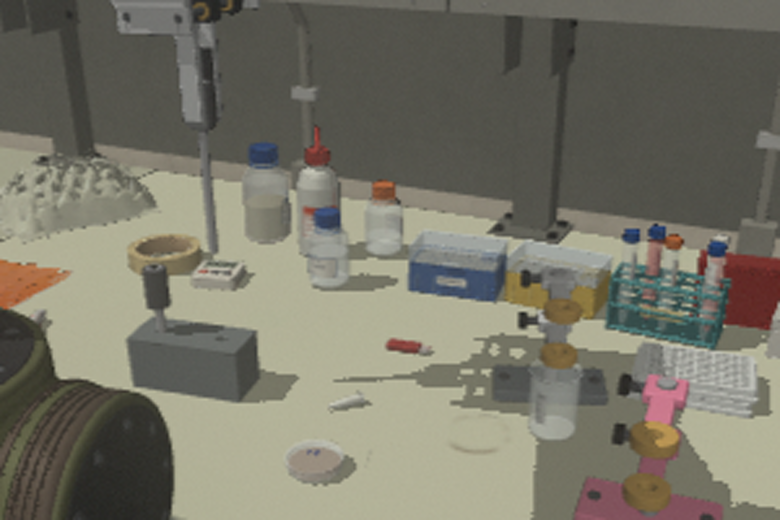

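```bash
python3 -m pendant '[-0.06,0,0,0,0,0,-1, -0.14,0,0,0,0,0,-1, -0.23,0,0,0,0,0,-1, -0.32,0,0,0,0,0,-1, -0.41,0,0,0,0,0,-1, -0.5,0,0,0,0,0,-1, -0.59,0,0,0,0,0,-1, -0.66,0.002,0,0,0,0,-1, -0.71,0.002,0,0,0,0,-1, -0.71,0.002,0,0,0,0,-1, -0.71,0.002,0,0,0,0,-1, -0.71,0.002,0,0,0,0,-1]'
python3 - <<'E'
from h import *
from station import vision,status
for n in("wrist","top","scene"):
    c=vision.camera(n);cv2.imwrite(f"pics/{n}5.png",c["pixels"][:,:,::-1])
    if n=="wrist": print(proj(c,[[.538,-.208,.16],[.538,-.208,.14],[.538,-.208,.092],[.538,-.208,.29]]),c["K"][0],c["R"],c["t"])
o=status.get_obs();print(o["ee_pos"],o["force"])
a=cv2.imread("pics/wrist5.png")[100:300,220:420];cv2.imwrite("pics/w5c.png",cv2.resize(a,None,fx=3,fy=3,interpolation=2))
E
```

```text
time_s: 6.7
ee_pos: [0.5383, -0.2073, 0.2931]
eef_rot: [-3.141, -0.0, 1.738]
force: [0.5, -0.4, -2.0]
grip_width: 0.0252
grip_force: 40.0
[[316.78911867 191.35800314]
 [316.84885453 187.1130482 ]
 [316.96794465 178.65025474]
 [316.11475378 239.27978112]] [297.60270725   0.         317.61888103] [[ 9.85937612e-01  1.67112203e-01 -7.33188350e-04]
 [ 1.61302002e-01 -9.50492970e-01  2.65602669e-01]
 [ 4.36885568e-02 -2.61985926e-01 -9.64082302e-01]] [-0.49645447 -0.33448018  0.39786072]
[ 0.53840456 -0.20726914  0.2936185 ] [ 0.03215592 -1.07866805 -0.88531366]
```

View pics/w5c.png

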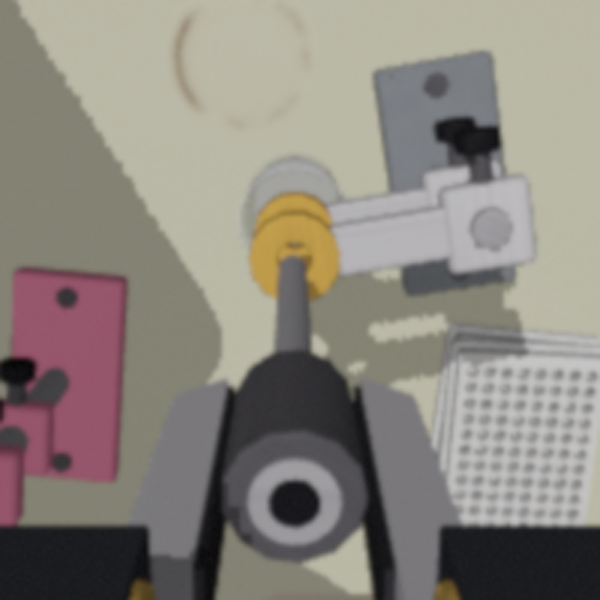

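```bash
cat > m.py <<'E'
from h import *
from station import vision,status
from scipy.optimize import minimize
c=vision.camera("wrist");o=status.get_obs();z=o["ee_pos"][2]
p=c["pixels"];h=cv2.cvtColor(p,cv2.COLOR_RGB2HSV)
br=((h[...,0]>10)&(h[...,0]<28)&(h[...,1]>110)).astype(float)
W=np.zeros((400,640));W[150:206,290:350]=1
# ignore rod and bore (dark/unsaturated inside)
W[178:206,309:324]=0
R=RINGS
f=lambda q:(W*np.abs(model(c,R,q)-br)).sum()
best=None
for s in [(.538,-.208),(.541,-.208),(.538,-.204)]:
    r=minimize(f,s,method="Nelder-Mead",options=dict(initial_simplex=np.array(s)+[[0,0],[.004,0],[0,.004]],xatol=5e-5))
    print("bush",r.x.round(4),round(r.fun,1),br[150:206,290:350].sum())
    if best is None or r.fun<best.fun:best=r
print("bush px",proj(c,[*best.x,.14]))
# rod edges per row
g=p.astype(float).min(2)
for v in range(188,216,4): print(v,*g[v,304:334].astype(int))
# hub top ring
m=g[252:284,300:336]; ys,xs=np.nonzero(m>125);u,v=(xs.min()+xs.max())/2+300,(ys.min()+ys.max())/2+252
print("hubring",u,v,xs.min()+300,xs.max()+300,ys.min()+252,ys.max()+252,"world",ray(c,(u,v),z+.0406).round(4),"tcp",o["ee_pos"].round(4))
E
python3 m.py
```

```text
bush [ 0.5388 -0.2085] 101.6 689.0
bush [ 0.5386 -0.2086] 101.5 689.0
bush [ 0.5388 -0.2085] 101.6 689.0
bush px [[317.11672917 187.46142738]]
188 81 75 74 74 75 75 73 73 75 94 103 103 102 100 97 93 88 75 60 63 71 74 76 75 74 73 73 74 112 166
192 117 86 76 75 75 75 75 75 84 99 105 103 102 100 96 93 89 82 73 73 75 73 74 75 74 73 75 90 110 121
196 166 160 139 114 95 82 77 77 88 101 104 102 101 100 97 94 88 82 66 54 54 58 68 76 83 95 109 115 115 116
200 166 166 166 166 166 165 163 153 123 107 103 102 101 100 97 93 89 83 84 100 108 111 114 116 115 116 116 115 115 115
204 166 166 166 166 166 166 165 154 127 108 103 102 101 98 97 94 91 84 85 99 112 115 115 116 115 115 115 115 115 115
208 166 166 166 166 166 166 163 148 122 106 105 102 102 100 97 94 90 84 83 94 109 115 115 115 115 115 114 116 115 115
212 167 166 167 167 167 166 160 138 116 105 104 103 101 99 97 93 89 85 84 110 146 145 138 133 123 117 115 116 116 116
hubring 319.0 268.0 303 335 253 283 world [ 0.5393 -0.2049  0.3343] tcp [ 0.5384 -0.2074  0.2937]
```

```bash
python3 - <<'E'
from h import *
from station import vision,status
c=vision.camera("wrist");p=c["pixels"]
x=[.5384,-.2074]
print(proj(c,[[*x,.334],[*x,.16]]))
g=p.astype(int)
for v in range(178,198): print(v,*["%d/%d"%(g[v,u,0],g[v,u,2]) for u in range(312,323)])
m=g.min(2)
print("ringcol");print(*m[246:292,318]);print("ringrow 267",*m[267,294:344])
a=p[170:215,290:345,::-1];cv2.imwrite("pics/w6c.png",cv2.resize(a,None,fx=10,fy=10,interpolation=2))
E
```

```text
[[316.45516856 271.50804129]
 [317.06470561 190.53433322]]
178 189/75 188/74 187/73 186/73 184/71 185/71 187/73 187/73 187/73 188/74 188/73
179 188/72 187/73 185/73 181/70 178/69 176/70 178/74 180/73 183/71 186/72 188/73
180 187/72 183/71 177/69 169/65 160/65 156/70 157/76 162/74 171/69 179/69 185/71
181 184/72 177/69 164/61 154/59 143/61 139/70 140/76 145/72 156/64 168/65 178/69
182 179/68 171/65 167/64 165/63 159/63 155/64 154/66 159/67 167/66 173/67 175/67
183 172/65 175/67 182/71 184/73 181/73 179/73 177/71 181/72 185/74 185/73 182/71
184 168/64 180/70 185/76 181/81 176/83 173/84 173/82 178/78 179/72 178/69 175/67
185 163/63 176/73 174/84 157/93 142/96 134/97 139/93 149/84 148/69 148/59 147/55
186 154/61 156/77 146/94 125/102 112/104 106/102 107/98 112/92 116/77 125/60 131/50
187 152/66 129/86 116/100 107/105 104/105 102/103 99/99 97/95 96/85 110/70 129/54
188 160/75 125/94 108/104 104/106 104/106 102/103 99/100 95/96 91/88 102/74 134/59
189 167/82 130/98 108/105 105/106 103/104 101/103 99/99 94/96 89/88 101/77 145/66
190 168/84 132/100 109/106 105/106 104/105 101/103 99/99 94/96
[... 237 characters left out ...]
 98/99 95/96 90/91 93/81 118/67
194 153/87 119/99 107/105 104/105 103/104 101/102 98/99 95/96 91/91 89/81 106/64
195 147/87 115/100 107/106 105/106 103/105 100/102 98/99 94/96 89/90 87/80 106/65
196 145/88 114/101 106/106 104/105 104/105 100/102 97/99 95/96 90/91 89/82 103/66
197 144/89 115/101 106/105 105/105 103/104 101/102 98/100 94/95 90/91 85/81 99/67
ringcol
84 82 82 81 81 85 105 133 152 156 158 157 151 127 71 27 25 23 23 25 23 25 23 24 25 22 23 25 41 85 130 149 154 154 146 121 90 81 81 81 87 98 111 116 116 115
ringrow 267 45 58 69 73 73 77 81 90 117 143 150 151 151 151 142 105 55 27 23 22 22 25 25 24 25 23 23 25 22 21 23 31 80 133 149 150 150 150 146 131 100 82 79 79 80 78 77 71 48 28
```

View pics/w6c.png

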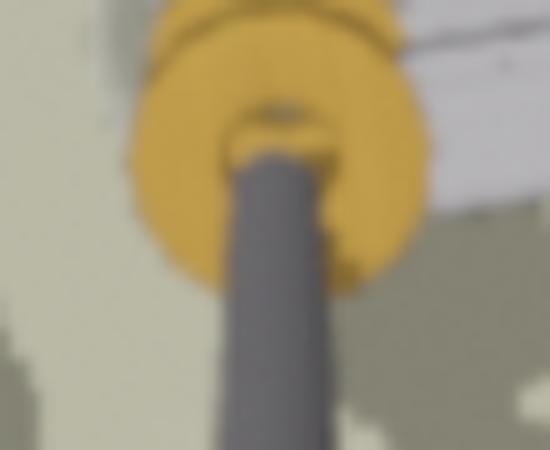

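```bash
cat > e.py <<'E'
from h import *
from station import vision,status
c=vision.camera("wrist");g=c["pixels"].astype(float)
s=(g[...,0]-g[...,2]) # brass: large
def cross(a,th):  # subpixel crossings
    i=np.nonzero((a[:-1]-th)*(a[1:]-th)<0)[0]; return i+(th-a[i])/(a[i+1]-a[i])
pts=[]
for v in range(182,200):
    x=cross(s[v,295:342],70)+295
    if len(x)>1: pts+= [(x[0],v),(x[-1],v)]
for u in list(range(305,311))+list(range(325,331)):
    y=cross(s[182:206,u],70)+182
    if len(y): pts.append((u,y[-1]))
pts=np.array(pts)
def res(q):
    e=proj(c,circ(.018,360)+[q[0],q[1],.14]); return np.sqrt(((pts[:,None]-e[None])**2).sum(2)).min(1)
r=least_squares(res,[.5387,-.2065],loss="soft_l1",f_scale=.4,diff_step=1e-3)
print("bush",r.x.round(4),np.abs(res(r.x)).round(1),proj(c,[*r.x,.14]))
B=r.x
print("bore top px pred",proj(c,[B[0]+.0065*.165*-1,B[1]+.0065*.986,.14]),"obs row ~179.8")
ys=cross(g[176:196,317,0],125)
print("tip far edge",cross(g[182:192,317,0],140)+182, "pred if centred", proj(c,[B[0]-.165*.0035,B[1]+.986*.0035,status.get_obs()["ee_pos"][2]-.1334]))
ht=[(318.0,266.8)]
z=status.get_obs()["ee_pos"][2]
print("hub",ray(c,ht[0],z+.0406)); print("tip", ray(c,(317.2,0*1+(cross(g[182:192,317,0],140)+182)[0]),z-.1334)-[-.0006,.00345,0])
E
python3 e.py
```

```text
bush [ 0.5387 -0.205 ] [1.2 1.6 0.9 1.3 0.7 1.2 0.6 1.2 0.7 1.1 0.6 0.9 0.5 0.7 0.3 0.4 0.2 0.2
 0.3 6.4 0.2 0.1 0.1 0.3 0.1 0.4 0.3 0.3 0.2 0.3 0.3 0.1 0.1 0.3 0.2 0.2
 0.1 0.3 0.3 0.3 0.4 0.3] [[317.69225649 184.19306952]]
bore top px pred [[317.70483742 178.61827819]] obs row ~179.8
tip far edge [184.825] pred if centred [[317.70356457 185.15968936]]
hub [ 0.53871434 -0.20462672  0.33420825]
tip [ 0.53807942 -0.20467897  0.16020825]
```

The crop shows the tip at (317,185) above the bore, whose rim tops at row 180. Measured in the same image, the shaft is upright and within about 1 mm of the bush axis. I'll nudge it 0.5 mm and lower it slowly.

```bash
python3 -m pendant '[-0.001,0.001,0.01,0,0,0,-1, -0.001,0.001,0.02,0,0,0,-1, -0.001,0.001,0.03,0,0,0,-1, -0.001,0.001,0.04,0,0,0,-1, -0.001,0.001,0.05,0,0,0,-1, -0.001,0.001,0.06,0,0,0,-1, -0.001,0.001,0.07,0,0,0,-1, -0.001,0.001,0.07,0,0,0,-1, -0.001,0.001,0.07,0,0,0,-1]'
python3 - <<'E'
from h import *
from station import vision,status
o=status.get_obs();print(o["ee_pos"],o["force"],o["moment"])
c=vision.camera("wrist");a=c["pixels"][150:300,260:380,::-1];cv2.imwrite("pics/w7c.png",cv2.resize(a,None,fx=4,fy=4,interpolation=2))
E
```

```text
time_s: 7.9
ee_pos: [0.539, -0.2086, 0.2585]
eef_rot: [3.142, 0.0, 1.737]
force: [0.1, 0.2, -0.9]
grip_width: 0.0253
grip_force: 40.0
[ 0.53896924 -0.20859061  0.25849997] [ 0.1235621   0.20020064 -0.94124017] [-0.09738175  0.05059834  0.03156279]
```

View pics/w7c.png

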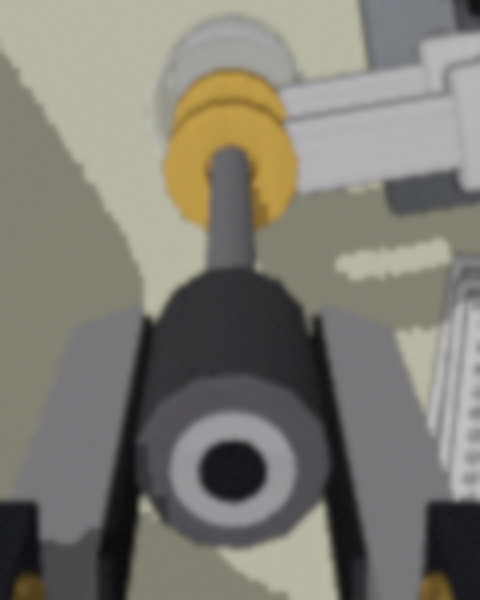

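The tip is inside the upper bore: rod at crop (230,150), ring centre at about (231,165). There is no side force, so I'll go on into the lower bush.

```bash
python3 -m pendant '[0,0,0.012,0,0,0,-1, 0,0,0.024,0,0,0,-1, 0,0,0.036,0,0,0,-1, 0,0,0.046,0,0,0,-1, 0,0,0.054,0,0,0,-1, 0,0,0.06,0,0,0,-1, 0,0,0.066,0,0,0,-1, 0,0,0.072,0,0,0,-1, 0,0,0.078,0,0,0,-1, 0,0,0.084,0,0,0,-1, 0,0,0.09,0,0,0,-1, 0,0,0.09,0,0,0,-1]'
python3 -c "
from station import status
o=status.get_obs();print(o['ee_pos'],o['force'],o['moment'])"
```

```text
time_s: 9.15
ee_pos: [0.5389, -0.2085, 0.213]
eef_rot: [-3.141, -0.0, 1.737]
force: [-0.2, -0.1, -1.7]
grip_width: 0.0253
grip_force: 40.0
[ 0.53885266 -0.20849495  0.21300575] [-0.15371881 -0.05549082 -1.69496485] [-0.05376778  0.04561722 -0.00318891]
```

```bash
python3 -m pendant '[0,0,0.01,0,0,0,-1, 0,0,0.02,0,0,0,-1, 0,0,0.03,0,0,0,-1, 0,0,0.04,0,0,0,-1, 0,0,0.052,0,0,0,-1, 0,0,0.064,0,0,0,-1, 0,0,0.076,0,0,0,-1, 0,0,0.088,0,0,0,-1, 0,0,0.098,0,0,0,-1, 0,0,0.105,0,0,0,-1, 0,0,0.105,0,0,0,-1, 0,0,0.105,0,0,0,-1]'
python3 - <<'E'
from h import *
from station import vision,status
o=status.get_obs();print(o["ee_pos"],o["force"],o["moment"])
a=vision.camera("scene")["pixels"][130:260,350:450,::-1];b=vision.camera("wrist")["pixels"][150:280,270:370,::-1]
cv2.imwrite("pics/f.png",cv2.resize(np.hstack([a,b]),None,fx=4,fy=4,interpolation=2))
E
```

```text
time_s: 10.35
ee_pos: [0.539, -0.2086, 0.1611]
eef_rot: [3.141, 0.0, 1.737]
force: [-0.6, 0.7, -1.6]
grip_width: 0.0255
grip_force: 40.0
[ 0.53900194 -0.2085763   0.16108807] [-0.61199717  0.68456955 -1.63219692] [-0.12949759  0.00416889  0.00231537]
```

View pics/f.png

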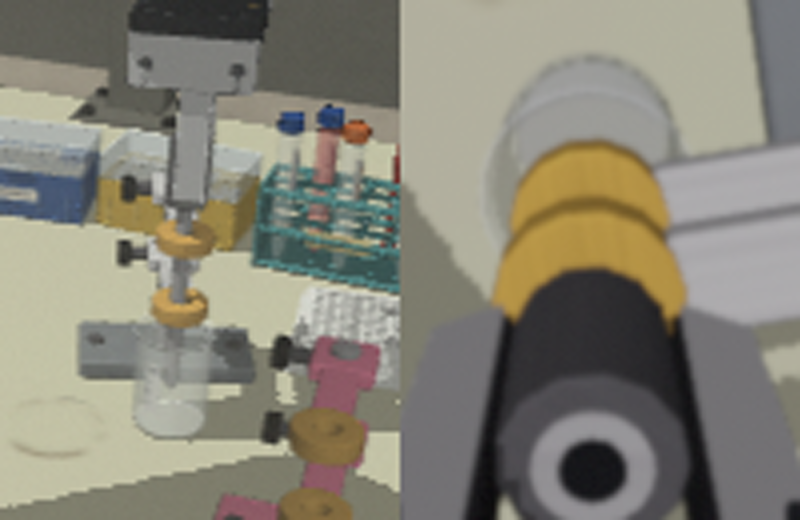

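The shaft passes both bushes, at crop (185,240) and (180,305), and its tip shows in the beaker at about (172,388). A quick check of the tip height against the projection.

```bash
python3 - <<'E'
from h import *
from station import vision,status
c=vision.camera("scene")
for z in(.02,.028,.035,.05): print(z,proj(c,[.5388,-.2085,z]))
for v in range(216,236):print(v,*c["pixels"][v,386:400].min(1))
E
```

```text
0.02 [[393.14269417 227.93185034]]
0.028 [[393.36378779 225.31269921]]
0.035 [[393.55861676 223.00468819]]
0.05 [[393.98048116 218.00713721]]
216 138 131 131 145 142 125 124 120 109 111 121 124 124 128
217 145 149 145 138 127 121 130 127 130 133 137 133 133 126
218 144 148 151 150 152 143 140 136 126 133 148 153 151 150
219 144 148 150 151 152 145 145 139 131 149 154 153 153 151
220 148 152 152 151 152 148 144 138 127 149 154 152 153 152
221 146 155 162 157 150 149 145 137 134 151 156 155 152 152
222 147 143 141 152 139 132 140 137 131 141 145 144 145 142
223 152 158 155 155 136 130 135 134 128 140 144 144 140 140
224 144 162 168 167 141 129 134 131 126 140 141 140 141 139
225 157 159 169 170 158 137 136 134 137 140 139 140 140 138
226 154 166 171 170 164 151 136 136 162 166 166 166 164 160
227 147 161 170 169 165 165 166 166 167 166 165 165 163 162
228 156 163 170 169 167 166 167 167 166 166 166 164 163 161
229 162 168 172 164 170 173 171 166 166 167 165 165 164 159
230 156 164 170 178 187 190 176 172 185 170 155 149 145 140
231 168 170 172 169 170 170 169 167 166 167 167 169 155 143
232 170 170 171 170 172 169 169 167 165 165 164 165 165 160
233 172 171 172 170 171 170 169 166 166 166 164 163 164 163
234 172 172 172 171 171 170 169 167 165 164 163 163 163 162
235 173 172 171 172 172 170 168 167 165 164 164 164 162 162
```

Its tip ends at row 226, which puts it about 26–28 mm above the bench, as planned. The side forces are negligible, so I'm handing in.

```bash
python3 -c "
from station import order
print(order.hand_in())"
```

```text
the job is handed in; nothing more can be done
None
```

The long shaft hangs upright through both bushes with its tip about 27 mm above the bench inside the beaker, still held by its hub; I've handed the job in, and no verdict came back.

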